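# Unlock a lens cell from its storage tray and stand it on the light box

### The job

Take the lens cell with the upright bar grip out of the storage tray and stand it upright on the lit window of the light box, wholly within the black frame, without dropping it. The cell is locked in its pocket like a bayonet cap: turn it anticlockwise (seen from above), feeling with gentle lifts for the angle at which it comes free without wrenching it, then lift it straight up and keep it upright. Leave the other two cells and the things on the bench where they are.

Things in the scene. Friction and masses are not known exactly. Their poses are not given: they have to be found in the camera images.
- cell_mid (a point): Aluminium lens cell to be taken: its centre, 27 mm above its underside (height 54 mm, 0.13 to 0.22 kg). Local z up, local x along its bar grip. Barrel 44 mm across, 26 mm high; thin flange 62 mm across, 26 to 30 mm above the underside; bar grip above that. In the tray the flange lies flush in its recess with 1 mm play all round. Over 70 N between cell and tray counts as wrenching.
- cell_grip (a point): Centre of the same cell's bar grip, the only part that can be held: upright bar 36 mm long (local x), 11 mm thick (local y), 24 mm tall, standing on the flange. This point is 42 mm above the underside. In the tray the bar starts within 3 degrees of the tray's x direction.
- cell_foot (a point): Centre of the same cell's underside. Two opposite lugs at the foot, along local x: 10 mm wide, 5 mm high, 55 mm over both. In the pocket they are under a hidden lip, so the cell can rise only 2 mm unless both lugs stand under the lip's two gaps, to within about 4 degrees. Then it must rise 13 mm to clear the lip, 30 mm to clear the tray.
- tray_top (a point): Centre of the tray's top face, axes as the tray's. The lip's gaps cannot be seen and differ each time: the cell comes free when its bar has been turned anticlockwise (seen from above) to somewhere between 18 and 85 degrees from the tray's x direction. It turns easily and nothing stops it there: only a gentle lift tells whether it is free.
- tray: Grey plastic storage tray, fixed to the bench, 104 mm (local x) by 276 mm (local y) by 36 mm high; origin at the centre of its underside, z up. Three pockets in a row along local y, at y = -85, 0 and +85 mm, each holding a lens cell whose flange top is flush with the tray's top face; which cell is in which pocket varies.
- cell_knob_mid (a point): Another lens cell with the same flange, but with a low round knob (18 mm across, 12 mm tall): its point 15 mm above its underside, on its axis. It stays in its pocket.
- cell_pins_mid (a point): Another lens cell with the same flange, but with two small round pins (8 mm across, 8 mm tall): its point 15 mm above its underside, on its axis. It stays in its pocket.
- lightbox_window (a point): Centre of the top face of the white light box (160 mm in local x by 140 mm in local y, 24 mm high, fixed to the bench, z up). The lit window is flat and flush with the top, 130 mm in local x by 110 mm in local y, edged with a thin black frame.
- dropper: Bystander: amber dropper bottle, 44 mm across, 85 mm tall; origin at the centre of its underside.
- jar: Bystander: white jar, 60 mm across, 70 mm tall; origin at the centre of its underside.
- slidebox: Bystander: blue box for slides, 94 by 174 mm, 34 mm high, closed; origin at the centre of its underside.
Things that resemble listed ones, but are neither listed nor needed, are in the scene too. What is shaped like the part that bears cell_mid but purple or yellow is not meant.

How it is judged:
By the outcome, as a careful person would: the job done as asked, in the order asked, and still so for the second after the job is handed in, with the robot touching nothing.
It also fails if it takes over 61 s, if anything falls off the work surface, if the arm or the gripper's body presses on something with over 40 N, if the wrist force passes 120 N, or if a joint passes its speed limit or range.

### The arm

A 6-joint arm with a two-finger parallel gripper is mounted at the origin on the work surface. World frame = base frame: x ahead of the robot, y to its left, z up, the work surface at z = 0. Lengths are in mm, angles in degrees, forces in N, time in s.
With the tool pointing down it reaches from about 300 to 850 mm from the base axis. Payload 4.2 kg.
Tool frame: the origin (TCP) lies midway between the tips of the shut fingers; the grasp point (between the pads) lies 19 mm behind it (env.grip_point_offset is the distance from the TCP to the grasp point, in mm); z points along the fingers, x is the direction in which the jaws open and shut, and the axes are right-handed (so a half turn about z gives the same grasp; the last joint's range is limited). The gripper opens to 91 mm and grips with 3 to 60 N. Pads are 32 mm wide; open, the fingers measure 118 mm over their backs; the gripper's body (76 mm by 178 mm) begins 60 mm behind the grasp point.
Start: joints at [65.546, 18.312, 89.639, -0, 72.044, -1.146], TCP at [227.516, 528.091, 213.976] pointing down, gripper open.
Joint ranges: [-177.97, 177.97], [-48.28, 115.42], [12.27, 149.76], [-77.06, 257.06], [2.81, 150.46], [-146.56, 146.56]. Speed limits (degrees/s): [147.25, 147.25, 180, 180, 180, 180].

### API

Orientations are given as [roll, pitch, yaw] about the fixed x, y, z axes, in that order (R = Rz(yaw) Ry(pitch) Rx(roll)).
In Python, from workcell import env gives the robot as it stands.
- The arm moves only by the shell command python3 -m pendant 'ROWS' [FORCE]. ROWS is JSON, a list of rows, each an object with "xyz": the shift along the tool's x, y, z in m, a list of three; "roll": the turn about the tool's z in degrees; "jaw": the closure, from 0 (fully open) to 1 (shut). A call has exactly 8 rows; each row is the pose to reach, as a shift and turn from the pose commanded when the call began, along the tool's axes at that moment; what a row does not reach only later rows make up. A row lasts 1/8 s, in which the tool goes at most 62.5 mm and 10.7 degrees, less where a joint would pass 70% of its speed; a pose out of reach is approached as far as the arm can. A call with a gripper value outside its range is refused whole. The fingers move at their own pace and stop on an object; FORCE is the grip in N (left out, the last holds). Time passes only in rows, so rows that repeat a pose let the fingers close, or fill a call up. It gives the time, the measured TCP pose, the force and the opening at its end, in the units of the state.
- env.state(): the state, without advancing time (a new reading comes with each control period).
- env.grab_frame(name): name is "scene" or "top" or "wrist"; returns (picture, depth): 480x640x3 uint8, blue, green, red; 480x640 float32, mm along the optical axis (not along the pixel's ray), 0 where there is no reading.
- env.camera_params(name): a dict with "camera_matrix" (3x3 intrinsics, pixels), "cam_to_world" (4x4, takes a point from camera to world coordinates); the wrist camera has in their place "hand_eye" (4x4, takes a point from camera to tool coordinates, whose origin is the TCP and whose axes are the tool frame's). Camera axes: x right, y up, looking along -z (the intrinsics and any distortion apply to the point x, -y, -z); pixel columns grow to the right and rows downward; lengths in mm; the calibration is good to about 2 mm. A picture is of the moment at which its call begins: read the wrist's pose just before it. camera_params takes no time and is no camera call.
- env.job_done(): hands the job in, once; it reports no verdict.
The state is a dict: "time_s": time; "qpos": joint angles; "qvel": joint speeds; "effort": joint torques, N m; "ee_pos": TCP position; "ee_rot": TCP orientation; "force": force on the tool from outside, world axes, zero at the start; "torque": the same for the moment, N m; "gripper_width": finger opening in mm.
Only numpy, scipy, OpenCV 4.12 (cv2) and the standard library are available. Lean on these libraries where they do the work, as an engineer would, in place of code of your own. Each camera call takes 0.05 s, during which the arm holds its last target. There are 200 camera calls.

## Working session

There is one attempt and no reset: what is moved stays moved. The work goes in short steps, Python scripts to look and compute and a shell command to move; the robot and the scene stay as the last step left them, time stands still between calls to the robot, and variables do not carry over. Pictures are saved under pics/ and viewed, about 8 in all and at most 12, crops included, and the job is handed in when it is done.

```bash
mkdir -p pics; ls
python3 - <<'E'
from workcell import env
import cv2,numpy as np
for n in("scene","top"):
    b,d=env.grab_frame(n); cv2.imwrite(f"pics/{n}1.png",b); np.save(f"pics/{n}1.npy",d)
    p=env.camera_params(n); print(n,{k:np.round(v,4).tolist() for k,v in p.items()})
print({k:np.round(v,4).tolist() for k,v in env.camera_params("wrist").items()}); print(env.state(), env.grip_point_offset)
E
```

```text
pics
scene {'camera_matrix': [[574.6981, 0.0, 314.2909], [0.0, 574.6981, 231.5806], [0.0, 0.0, 1.0]], 'cam_to_world': [[-0.6643, -0.4126, 0.6233, 1348.433], [0.7474, -0.3621, 0.557, 818.7614], [-0.0041, 0.8359, 0.5489, 750.2109], [0.0, 0.0, 0.0, 1.0]]}
top {'camera_matrix': [[484.8099, 0.0, 321.3488], [0.0, 484.8099, 239.4609], [0.0, 0.0, 1.0]], 'cam_to_world': [[0.0039, 0.9966, -0.0827, 470.8524], [-0.9999, 0.0049, 0.0127, 128.8006], [0.013, 0.0827, 0.9965, 1064.5137], [0.0, 0.0, 0.0, 1.0]]}
{'camera_matrix': [[425.6657, 0.0, 323.1875], [0.0, 425.6657, 233.9125], [0.0, 0.0, 1.0]], 'hand_eye': [[1.0, -0.0, 0.0009, -0.3116], [0.0003, -0.9574, -0.2888, -82.441], [0.0009, 0.2888, -0.9574, -169.2231], [0.0, 0.0, 0.0, 1.0]]}
{'time_s': 0.1, 'qpos': array([ 6.55455002e+01,  1.83486882e+01,  8.96981808e+01, -2.84841928e-04,
        7.20446513e+01, -1.14520749e+00]), 'qvel': array([ 0.04111754, -0.13515626, -0.08370347,  0.01959175, -0.02309153,
        0.08087137]), 'effort': array([-9.53374692e-04, -4.13329911e+01, -2.32511115e+01,  7.28189992e-02,
        4.22245602e-02, -4.13533553e-05]), 'ee_pos': array([227.33437823, 527.66731015, 213.20561012]), 'ee_rot': array([-1.79998442e+02,  9.15074699e-02,  6.66907970e+01]), 'force': array([ 0.44318064, -0.39597037,  0.20299921]), 'torque': array([-0.00774735, -0.01510951,  0.00754456]), 'gripper_width': 91.09883622646092} 18.8
```

View pics/top1.png

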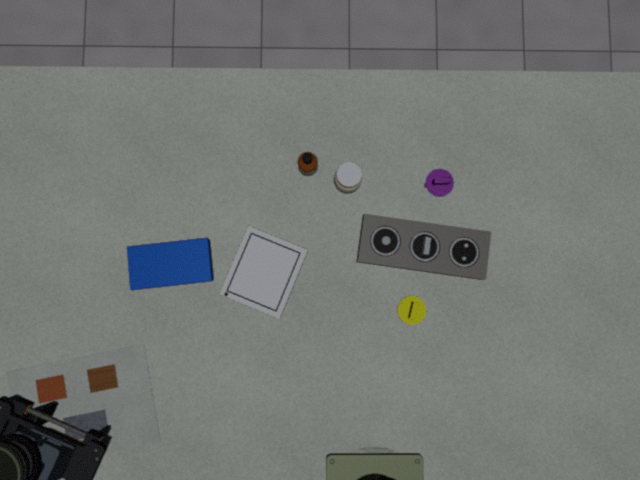

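View pics/scene1.png

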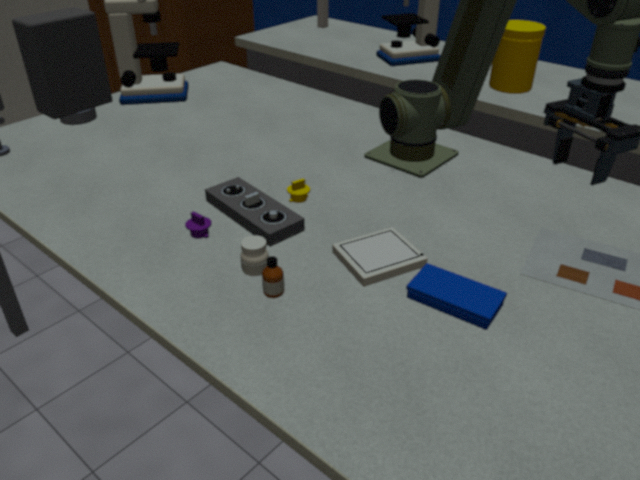

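Top view: the tray is at about (424,247), and three bar-grip cells could be meant: the grey one in the middle pocket (424,247), the purple one (440,182) and the yellow one (412,310). The grey one in the tray fits, because purple and yellow are excluded. The light box is at (264,272), the jar at (348,177) and the dropper at (308,163). I'll confirm the target in a crop and measure.

```bash
cat > h.py <<'E'
import numpy as np,cv2
from workcell import env
def world(n,uv,z,T=None):
    p=env.camera_params(n);K=p["camera_matrix"];T=p["cam_to_world"] if T is None else T
    uv=np.atleast_2d(np.asarray(uv,float));r=np.c_[(uv[:,0]-K[0,2])/K[0,0],-(uv[:,1]-K[1,2])/K[1,1],-np.ones(len(uv))]@T[:3,:3].T
    return T[:3,3]+r*((z-T[2,3])/r[:,2])[:,None]
def cloud(n,d):
    p=env.camera_params(n);K=p["camera_matrix"];T=p["cam_to_world"];v,u=np.mgrid[:480,:640]
    P=np.stack([(u-K[0,2])/K[0,0]*d,-(v-K[1,2])/K[1,1]*d,-d],-1);return P@T[:3,:3].T+T[:3,3]
E
python3 - <<'E'
from h import *
b=cv2.imread("pics/top1.png");d=np.load("pics/top1.npy");C=cloud("top",d)
for nm,(u0,u1,v0,v1) in dict(tray=(345,505,205,292),box=(212,316,220,325)).items():
    z=C[v0:v1,u0:u1,2]; zt=36 if nm=="tray" else 24
    m=((z>zt-9)&(z<zt+12)).astype(np.uint8); c=max(cv2.findContours(m,0,2)[0],key=cv2.contourArea)
    r=cv2.minAreaRect(c);q=cv2.boxPoints(r)+[u0,v0]; W=world("top",q,zt)
    print(nm,np.median(z[m>0]),"ctr",W.mean(0).round(1),"corners",W[:,:2].round(1).tolist(),[np.linalg.norm(W[i]-W[i-1]).round(1) for i in range(4)])
crop=lambda u,v,w,h,s:cv2.resize(b[v:v+h,u:u+w],None,fx=s,fy=s,interpolation=2)
a=crop(350,165,150,170,3.5);e=crop(212,220,104,105,2.5)
o=np.zeros((600,800,3),np.uint8);o[:a.shape[0],:a.shape[1]]=a[:600];o[:e.shape[0],530:530+e.shape[1]]=e;cv2.imwrite("pics/c1.png",o)
for k,uv,z in(("bar",(424.5,246),54),("jar",(348,174),70),("drop",(307,158),85),("pur",(440,182),25),("yel",(412,310),25),("fr",(264,271.5),24)):print(k,world("top",uv,z).round(1))
E
```

```text
tray 34.27122899577887 ctr [ 542.9 -104.4   36. ] corners [[510.1, 40.4], [613.3, 25.6], [575.6, -250.4], [472.7, -233.3]] [np.float64(276.2), np.float64(104.3), np.float64(278.5), np.float64(104.4)]
box 23.09631811463828 ctr [488.1 239.3  24. ] corners [[440.2, 333.6], [589.0, 275.2], [535.5, 144.3], [387.8, 204.2]] [np.float64(139.6), np.float64(159.8), np.float64(141.4), np.float64(159.4)]
bar [[ 542.1 -100.2   54. ]]
jar [[690.5  61.2  70. ]]
drop [[720.  146.5  85. ]]
pur [[ 684.1 -142.6   25. ]]
yel [[407.2 -78.2  25. ]]
fr [[487.9 238.   24. ]]
```

View pics/c1.png

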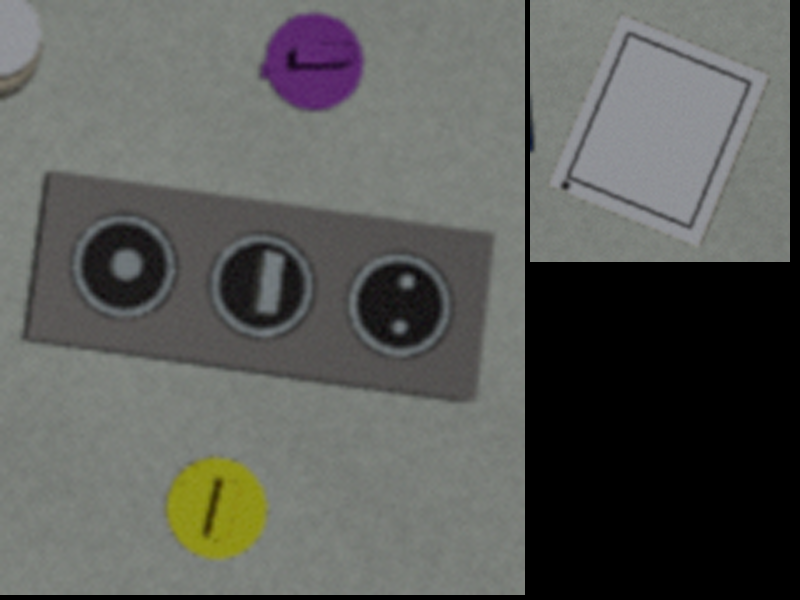

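The crop confirms it: the grey bar-grip cell is in the tray's middle pocket, with the knob cell on its left and the pins cell on its right. The tray's x axis is at about -8°. I'll approach with yaw -98, which leaves room on joint 6 for the anticlockwise turn. The first call covers half the way.

```bash
python3 -m pendant '[{"xyz":[-0.031,0.037,0.008],"roll":10,"jaw":0},{"xyz":[-0.062,0.074,0.016],"roll":20,"jaw":0},{"xyz":[-0.093,0.111,0.024],"roll":30,"jaw":0},{"xyz":[-0.124,0.148,0.032],"roll":40,"jaw":0},{"xyz":[-0.155,0.185,0.040],"roll":50,"jaw":0},{"xyz":[-0.186,0.222,0.048],"roll":60,"jaw":0},{"xyz":[-0.217,0.259,0.056],"roll":70,"jaw":0},{"xyz":[-0.248,0.296,0.064],"roll":80,"jaw":0}]' 40
```

```text
time_s: 1.1
ee_pos: [401.6, 181.7, 149.6]
ee_rot: [-180.0, 0.0, -13.6]
force: [0.9, 0.1, -0.7]
gripper_width: 91.4
```

```bash
python3 -m pendant '[{"xyz":[0.026,0.031,0],"roll":10.6,"jaw":0},{"xyz":[0.052,0.062,0],"roll":21.2,"jaw":0},{"xyz":[0.080,0.096,0],"roll":31.8,"jaw":0},{"xyz":[0.108,0.130,0],"roll":42.4,"jaw":0},{"xyz":[0.136,0.164,0],"roll":53,"jaw":0},{"xyz":[0.164,0.198,0],"roll":63.6,"jaw":0},{"xyz":[0.186,0.225,0],"roll":74.2,"jaw":0},{"xyz":[0.203,0.245,0],"roll":84.7,"jaw":0}]'
python3 - <<'E'
from h import *
from scipy.spatial.transform import Rotation as R
s=env.state();b,d=env.grab_frame("wrist");p=env.camera_params("wrist")
cv2.imwrite("pics/w1.png",b);np.save("pics/w1.npy",d)
T=np.eye(4);T[:3,:3]=R.from_euler("xyz",s["ee_rot"],degrees=True).as_matrix();T[:3,3]=s["ee_pos"];np.save("pics/w1T.npy",T@p["hand_eye"]);print(s["ee_pos"],s["ee_rot"],s["force"])
E
```

```text
time_s: 2.1
ee_pos: [542.6, -103.4, 149.4]
ee_rot: [180.0, 0.0, -98.4]
force: [-0.4, 0.3, -0.2]
gripper_width: 91.1
[ 542.62133315 -103.40537001  149.42038935] [ 1.79952001e+02  4.51401532e-03 -9.84164732e+01] [-0.36373599  0.25416678 -0.17736921]
```

View pics/w1.png

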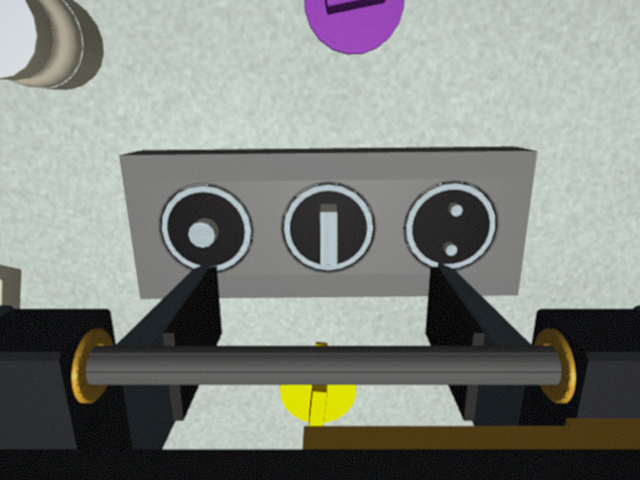

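The wrist view shows the target in the middle pocket: ring centre about (328,227), bar top about (328,237). It is nearly lined up between the fingers. Next I'll measure the ring centre and the bar angle.

Run:
```python
from h import *
b=cv2.imread("pics/w1.png");T=np.load("pics/w1T.npy");g=b.max(2)
m=(g[190:280,315:345]>150).astype(np.uint8);c=max(cv2.findContours(m,0,2)[0],key=cv2.contourArea)[:,0]+[315,190]
r=cv2.minAreaRect(c.astype(np.float32));W=world("wrist",cv2.boxPoints(r),60,T)
print("bar rect",r,W[:,:2].round(1).tolist(),"ctr",W.mean(0).round(1))
k=(g[175:275,275:380]>125).astype(np.uint8)
# dark disc inside ring = flange? outer contour of dark region
for nm,u0,u1 in(("mid",270,385),("L",150,262),("R",395,508)):
    dk=(g[172:285,u0:u1]<70).astype(np.uint8);cs=sorted(cv2.findContours(dk,0,2)[0],key=cv2.contourArea)[-2:]
    for c in cs[::-1]:
        e=cv2.fitEllipse(c);print(nm,cv2.contourArea(c),np.round(e[0],1)+[u0,172],np.round(e[1],1),world("wrist",np.array(e[0])+[u0,172],36,T).round(1))
t=np.array([[123,157],[535,151],[519,293],[141,298]]);print(world("wrist",t,36,T)[:,:2].round(1).tolist())
```

```text
bar rect ((329.5, 240.5), (57.0, 29.0), 90.0) [[560.9, -101.3], [558.2, -119.3], [520.3, -114.2], [523.1, -95.5]] ctr [ 540.6 -107.6   60. ]
mid 3044.0 [328.3 228.6] [69.5 74.6] [[ 542.  -107.3   36. ]]
mid 14.5 [339.7 228.6] [67.8 77.7] [[ 540.9 -115.1   36. ]]
L 4730.5 [205.3 231. ] [73.  80.3] [[552.8 -22.8  36. ]]
L 14.0 [180.9 217.4] [39.3 58.7] [[564.7  -8.5  36. ]]
R 4732.5 [449.8 229.5] [71.2 84.4] [[ 529.  -190.4   36. ]]
R 14.5 [624.8 120.4] [152.4 313.3] [[ 585.6 -306.    36. ]]
[[610.3, 19.2], [574.5, -248.9], [473.6, -237.0], [510.0, 34.9]]
```

Run:
```python
from h import *
b=cv2.imread("pics/w1.png");T=np.load("pics/w1T.npy");g=b.max(2).astype(int)
L=[];Rr=[]
for v in range(216,260,2):
    row=g[v,310:348];i=np.where(row>120)[0];L.append((310+i[0],v));Rr.append((310+i[-1]+1,v))
for n,e in(("L",L),("R",Rr)):
    W=world("wrist",np.array(e)-[.5,0],60,T)[:,:2];p=np.polyfit(W[:,0],W[:,1],1);print(n,e[0],e[-1],"ang",np.degrees(np.arctan(p[0])).round(2),"y at x=541.5:",np.polyval(p,541.5).round(2))
d=np.load("pics/w1.npy");print(d[238,328],d[238,350], T[2,3])
```

```text
L (np.int64(320), 216) (np.int64(320), 258) ang -8.58 y at x=541.5: -101.27
R (np.int64(338), 216) (np.int64(337), 258) ang -9.18 y at x=541.5: -112.49
272.37137 297.4189 318.5753690317616
```

```bash
python3 -m pendant '[{"xyz":[0.0035,0,0.01],"roll":0.5,"jaw":0},{"xyz":[0.0035,0,0.03],"roll":0.5,"jaw":0},{"xyz":[0.0035,0,0.055],"roll":0.5,"jaw":0.3},{"xyz":[0.0035,0,0.08],"roll":0.5,"jaw":0.6},{"xyz":[0.0035,0,0.095],"roll":0.5,"jaw":0.6},{"xyz":[0.0035,0,0.104],"roll":0.5,"jaw":0.6},{"xyz":[0.0035,0,0.108],"roll":0.5,"jaw":0.6},{"xyz":[0.0035,0,0.108],"roll":0.5,"jaw":0.6}]' 40
```

```text
time_s: 3.15
ee_pos: [542.1, -105.4, 42.2]
ee_rot: [-180.0, 0.0, -98.5]
force: [-0.1, -0.4, -0.0]
gripper_width: 36.9
```

```bash
python3 -m pendant '[{"xyz":[0,0,0],"roll":0,"jaw":0.7},{"xyz":[0,0,0],"roll":0,"jaw":0.8},{"xyz":[0,0,0],"roll":0,"jaw":0.9},{"xyz":[0,0,0],"roll":0,"jaw":1},{"xyz":[0,0,0],"roll":0,"jaw":1},{"xyz":[0,0,0],"roll":0,"jaw":1},{"xyz":[0,0,0],"roll":0,"jaw":1},{"xyz":[0,0,0],"roll":0,"jaw":1}]' 40
```

```text
time_s: 4.15
ee_pos: [542.0, -105.6, 42.1]
ee_rot: [-180.0, -0.0, -98.5]
force: [-0.8, -1.7, 3.8]
gripper_width: 10.9
```

```bash
python3 -m pendant '[{"xyz":[0,0,0],"roll":-5,"jaw":1},{"xyz":[0,0,0],"roll":-12,"jaw":1},{"xyz":[0,0,0],"roll":-19,"jaw":1},{"xyz":[0,0,0],"roll":-22,"jaw":1},{"xyz":[0,0,0],"roll":-22,"jaw":1},{"xyz":[0,0,-0.0015],"roll":-22,"jaw":1},{"xyz":[0,0,-0.003],"roll":-22,"jaw":1},{"xyz":[0,0,-0.003],"roll":-22,"jaw":1}]' 40
```

```text
time_s: 5.15
ee_pos: [541.4, -105.4, 44.3]
ee_rot: [179.9, 0.0, -76.5]
force: [1.5, -2.6, -5.8]
gripper_width: 10.8
```

Blocked: it rose about 2 mm and then met resistance. I'll go on in 6° steps, lifting 4 mm each time.

```bash
python3 -m pendant '[{"xyz":[0,0,0.003],"roll":0,"jaw":1},{"xyz":[0,0,0.003],"roll":0,"jaw":1},{"xyz":[0,0,0.003],"roll":-6,"jaw":1},{"xyz":[0,0,0.003],"roll":-6,"jaw":1},{"xyz":[0,0,0.001],"roll":-6,"jaw":1},{"xyz":[0,0,-0.001],"roll":-6,"jaw":1},{"xyz":[0,0,-0.001],"roll":-6,"jaw":1},{"xyz":[0,0,-0.001],"roll":-6,"jaw":1}]' 40
```

```text
time_s: 6.15
ee_pos: [541.5, -105.3, 45.3]
ee_rot: [179.9, 0.0, -70.5]
force: [1.6, -2.5, -9.0]
gripper_width: 10.8
```

```bash
python3 -m pendant '[{"xyz":[0,0,0.004],"roll":0,"jaw":1},{"xyz":[0,0,0.004],"roll":0,"jaw":1},{"xyz":[0,0,0.004],"roll":-6,"jaw":1},{"xyz":[0,0,0.004],"roll":-6,"jaw":1},{"xyz":[0,0,0.002],"roll":-6,"jaw":1},{"xyz":[0,0,0],"roll":-6,"jaw":1},{"xyz":[0,0,0],"roll":-6,"jaw":1},{"xyz":[0,0,0],"roll":-6,"jaw":1}]' 40
```

```text
time_s: 7.15
ee_pos: [541.8, -105.4, 46.1]
ee_rot: [180.0, 0.0, -64.5]
force: [-0.4, -2.0, -1.2]
gripper_width: 10.9
```

Free at about 34°: it rose 4 mm and carries only the cell's weight (force -1.2 N). I'll lift gently and check.

```bash
python3 -m pendant '[{"xyz":[0,0,-0.001],"roll":0,"jaw":1},{"xyz":[0,0,-0.002],"roll":0,"jaw":1},{"xyz":[0,0,-0.003],"roll":0,"jaw":1},{"xyz":[0,0,-0.004],"roll":0,"jaw":1},{"xyz":[0,0,-0.005],"roll":0,"jaw":1},{"xyz":[0,0,-0.006],"roll":0,"jaw":1},{"xyz":[0,0,-0.007],"roll":0,"jaw":1},{"xyz":[0,0,-0.007],"roll":0,"jaw":1}]' 40
```

```text
time_s: 8.15
ee_pos: [541.9, -105.3, 53.1]
ee_rot: [-180.0, 0.0, -64.5]
force: [-0.7, -1.2, -2.0]
gripper_width: 10.5
```

```bash
python3 -m pendant '[{"xyz":[0,0,-0.003],"roll":0,"jaw":1},{"xyz":[0,0,-0.007],"roll":0,"jaw":1},{"xyz":[0,0,-0.012],"roll":0,"jaw":1},{"xyz":[0,0,-0.020],"roll":0,"jaw":1},{"xyz":[0,0,-0.032],"roll":0,"jaw":1},{"xyz":[0,0,-0.046],"roll":0,"jaw":1},{"xyz":[0,0,-0.058],"roll":0,"jaw":1},{"xyz":[0,0,-0.065],"roll":0,"jaw":1}]' 40
python3 - <<'E'
from h import *
b,d=env.grab_frame("wrist");cv2.imwrite("pics/w2.png",b);print(env.state()["force"])
b,d=env.grab_frame("top");cv2.imwrite("pics/top2.png",cv2.resize(b[150:340,200:500],None,fx=2.6,fy=2.6))
E
```

```text
time_s: 9.15
ee_pos: [542.3, -105.5, 119.2]
ee_rot: [-179.9, -0.0, -64.5]
force: [-1.5, 0.7, -3.0]
gripper_width: 11.1
[ 0.53132332 -0.60962126 -1.47528246]
```

View pics/w2.png

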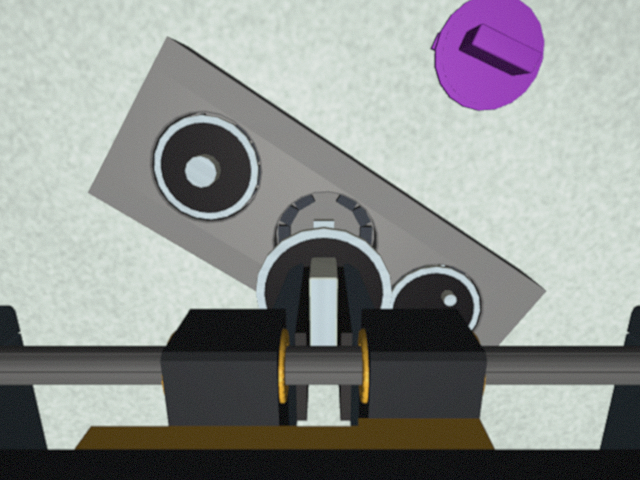

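The cell hangs upright between the pads, around (323,290), clear of the empty pocket. The knob cell (205,170) and the pins cell (437,300) haven't moved. Next, carry it to the light box.

```bash
python3 -m pendant '[{"xyz":[-0.010,-0.003,0],"roll":0,"jaw":1},{"xyz":[-0.030,-0.009,0],"roll":0,"jaw":1},{"xyz":[-0.055,-0.016,0],"roll":0,"jaw":1},{"xyz":[-0.085,-0.025,0],"roll":0,"jaw":1},{"xyz":[-0.115,-0.034,0],"roll":0,"jaw":1},{"xyz":[-0.145,-0.043,0],"roll":0,"jaw":1},{"xyz":[-0.175,-0.052,0],"roll":0,"jaw":1},{"xyz":[-0.205,-0.060,0],"roll":0,"jaw":1}]' 40
python3 -m pendant '[{"xyz":[-0.030,-0.009,0],"roll":0,"jaw":1},{"xyz":[-0.058,-0.017,0],"roll":0,"jaw":1},{"xyz":[-0.085,-0.025,0],"roll":0,"jaw":1},{"xyz":[-0.108,-0.032,0],"roll":0,"jaw":1},{"xyz":[-0.122,-0.036,0],"roll":0,"jaw":1},{"xyz":[-0.128,-0.038,0],"roll":0,"jaw":1},{"xyz":[-0.128,-0.038,0],"roll":0,"jaw":1},{"xyz":[-0.128,-0.038,0],"roll":0,"jaw":1}]' 40
python3 - <<'E'
from h import *
from scipy.spatial.transform import Rotation as R
s=env.state();b,d=env.grab_frame("wrist");p=env.camera_params("wrist");cv2.imwrite("pics/w3.png",b)
T=np.eye(4);T[:3,:3]=R.from_euler("xyz",s["ee_rot"],degrees=True).as_matrix();T[:3,3]=s["ee_pos"];np.save("pics/w3T.npy",T@p["hand_eye"])
E
```

```text
time_s: 10.25
ee_pos: [506.6, 107.7, 117.6]
ee_rot: [180.0, 0.0, -64.5]
force: [-0.5, 0.4, -1.0]
gripper_width: 10.9
time_s: 11.25
ee_pos: [487.1, 236.7, 117.9]
ee_rot: [180.0, -0.0, -64.5]
force: [-0.1, 0.6, -2.6]
gripper_width: 11.1
```

View pics/w3.png

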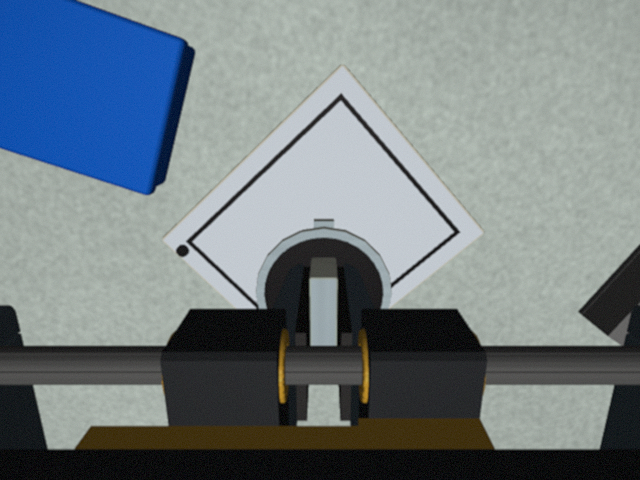

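The frame corners are visible at (341,97), (189,241) and (459,231). The left and right ones are opposite, so their midpoint gives the window centre.

Run:
```python
from h import *
T=np.load("pics/w3T.npy");W=world("wrist",[[341,97],[189,241],[459,231]],24,T);print(W.round(1),(W[1]+W[2])/2,np.linalg.norm(W[1]-W[0]),np.linalg.norm(W[2]-W[0]))
```

```text
[[569.4 264.2  24. ]
 [447.1 314.1  24. ]
 [528.2 159.3  24. ]] [487.66740107 236.68301105  24.        ] 132.09632075881086 112.73312463209234
```

```bash
python3 -m pendant '[{"xyz":[0,0,0.005],"roll":0,"jaw":1},{"xyz":[0,0,0.015],"roll":0,"jaw":1},{"xyz":[0,0,0.027],"roll":0,"jaw":1},{"xyz":[0,0,0.038],"roll":0,"jaw":1},{"xyz":[0,0,0.046],"roll":0,"jaw":1},{"xyz":[0,0,0.051],"roll":0,"jaw":1},{"xyz":[0,0,0.054],"roll":0,"jaw":1},{"xyz":[0,0,0.054],"roll":0,"jaw":1}]' 40
python3 -m pendant '[{"xyz":[0,0,0.0004],"roll":0,"jaw":1},{"xyz":[0,0,0.0008],"roll":0,"jaw":1},{"xyz":[0,0,0.0012],"roll":0,"jaw":1},{"xyz":[0,0,0.0016],"roll":0,"jaw":1},{"xyz":[0,0,0.002],"roll":0,"jaw":1},{"xyz":[0,0,0.002],"roll":0,"jaw":1},{"xyz":[0,0,0.002],"roll":0,"jaw":1},{"xyz":[0,0,0.002],"roll":0,"jaw":1}]' 40
```

```text
time_s: 12.3
ee_pos: [487.1, 237.4, 63.9]
ee_rot: [-180.0, 0.0, -64.5]
force: [0.4, 0.4, -2.5]
gripper_width: 11.0
time_s: 13.3
ee_pos: [487.0, 237.4, 61.9]
ee_rot: [-180.0, 0.0, -64.5]
force: [-0.3, -0.2, -2.9]
gripper_width: 10.6
```

```bash
python3 -m pendant '[{"xyz":[0,0,0.0002],"roll":0,"jaw":1},{"xyz":[0,0,0.0004],"roll":0,"jaw":1},{"xyz":[0,0,0.0006],"roll":0,"jaw":1},{"xyz":[0,0,0.0008],"roll":0,"jaw":1},{"xyz":[0,0,0.001],"roll":0,"jaw":1},{"xyz":[0,0,0.0012],"roll":0,"jaw":1},{"xyz":[0,0,0.0012],"roll":0,"jaw":1},{"xyz":[0,0,0.0012],"roll":0,"jaw":1}]' 40
```

```text
time_s: 14.3
ee_pos: [487.1, 237.4, 60.8]
ee_rot: [-180.0, 0.0, -64.5]
force: [-0.3, -0.1, -2.5]
gripper_width: 10.6
```

```bash
python3 -m pendant '[{"xyz":[0,0,0.0002],"roll":0,"jaw":1},{"xyz":[0,0,0.0004],"roll":0,"jaw":1},{"xyz":[0,0,0.0006],"roll":0,"jaw":1},{"xyz":[0,0,0.0008],"roll":0,"jaw":1},{"xyz":[0,0,0.0008],"roll":0,"jaw":1},{"xyz":[0,0,0.0008],"roll":0,"jaw":1},{"xyz":[0,0,0.0008],"roll":0,"jaw":1},{"xyz":[0,0,0.0008],"roll":0,"jaw":1}]' 40
```

```text
time_s: 15.3
ee_pos: [487.1, 237.3, 60.1]
ee_rot: [-180.0, -0.0, -64.5]
force: [-0.2, -1.3, 1.6]
gripper_width: 10.4
```

Contact: force z went from -2.5 to +1.6 N at the expected height. I'll press 0.4 mm further, then open slowly.

```bash
python3 -m pendant '[{"xyz":[0,0,0.0004],"roll":0,"jaw":1},{"xyz":[0,0,0.0004],"roll":0,"jaw":1},{"xyz":[0,0,0.0004],"roll":0,"jaw":0.87},{"xyz":[0,0,0.0004],"roll":0,"jaw":0.84},{"xyz":[0,0,0.0004],"roll":0,"jaw":0.8},{"xyz":[0,0,0.0004],"roll":0,"jaw":0.75},{"xyz":[0,0,0.0004],"roll":0,"jaw":0.7},{"xyz":[0,0,0.0004],"roll":0,"jaw":0.65}]' 10
```

```text
time_s: 16.3
ee_pos: [487.0, 237.4, 59.5]
ee_rot: [-180.0, 0.0, -64.5]
force: [-0.5, -0.1, 0.2]
gripper_width: 31.4
```

```bash
python3 -m pendant '[{"xyz":[0,0,0],"roll":0,"jaw":0.6},{"xyz":[0,0,0],"roll":0,"jaw":0.6},{"xyz":[0,0,-0.010],"roll":0,"jaw":0.6},{"xyz":[0,0,-0.025],"roll":0,"jaw":0.6},{"xyz":[0,0,-0.045],"roll":0,"jaw":0.5},{"xyz":[0,0,-0.07],"roll":0,"jaw":0.3},{"xyz":[0,0,-0.10],"roll":0,"jaw":0},{"xyz":[0,0,-0.12],"roll":0,"jaw":0}]'
python3 - <<'E'
from h import *
b,d=env.grab_frame("wrist");cv2.imwrite("pics/w4.png",b);print(env.state()["force"])
E
```

```text
time_s: 17.3
ee_pos: [487.7, 237.7, 182.4]
ee_rot: [-179.8, 0.0, -64.5]
force: [1.1, 0.6, -0.5]
gripper_width: 72.8
[1.03516493 0.94888335 2.18765066]
```

View pics/w4.png

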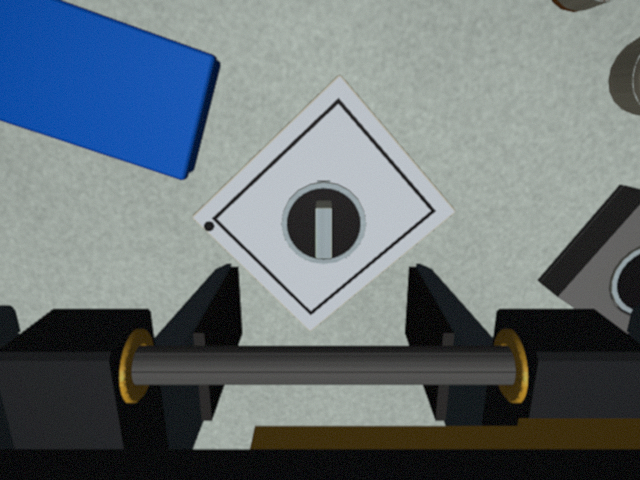

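The cell stands upright in the middle of the window: its flange, centred at (323,222), is well inside the frame, and the gripper is clear. Let it settle one call, then check the whole scene.

```bash
python3 -m pendant '[{"xyz":[0,0,-0.01],"roll":0,"jaw":0},{"xyz":[0,0,-0.02],"roll":0,"jaw":0},{"xyz":[0,0,-0.03],"roll":0,"jaw":0},{"xyz":[0,0,-0.03],"roll":0,"jaw":0},{"xyz":[0,0,-0.03],"roll":0,"jaw":0},{"xyz":[0,0,-0.03],"roll":0,"jaw":0},{"xyz":[0,0,-0.03],"roll":0,"jaw":0},{"xyz":[0,0,-0.03],"roll":0,"jaw":0}]'
python3 - <<'E'
from h import *
b,d=env.grab_frame("scene");cv2.imwrite("pics/s5.png",cv2.resize(b[140:360,160:540],None,fx=2.1,fy=2.1))
E
```

```text
time_s: 18.35
ee_pos: [487.0, 237.3, 209.4]
ee_rot: [180.0, 0.0, -64.5]
force: [0.1, -0.7, 0.6]
gripper_width: 91.4
```

View pics/s5.png

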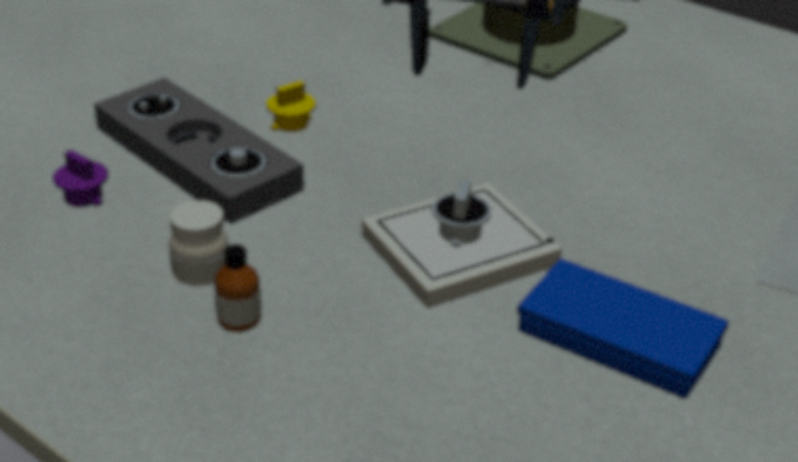

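The cell stands upright inside the frame at (461,215). The middle pocket is empty, and the other cells, jar, dropper and slide box are where they were. Handing in.

```bash
python3 -c "
from workcell import env
print(env.job_done())"
```

```text
the job is handed in; nothing more can be done
None
```

The lens cell with the bar grip is standing upright on the lit window, within about 1 mm of its centre and wholly inside the black frame. I handed the job in at about 18.4 s of the 61 s allowed.

- **Release:** I turned the cell anticlockwise and tried gentle lifts. It was blocked at about 21° and 27°, with at most about 9 N measured at the wrist. It came free at about 33–34°, carrying only its own weight.
- **Placing:** I lifted it straight up, carried it over and lowered it until it made light contact. The wrist force went from -2.5 N to +1.6 N at the expected height. Then I opened the fingers slowly and backed away.
- **Last checks:** The wrist and scene pictures show the cell upright in the frame and the gripper clear. The other two cells are still in their pockets and the bench items look unmoved. The wrist force was near zero.
- **Disagreement:** The overhead camera put the tray and window about 2.5 mm to the left (+y) of where the wrist camera did. I went by the wrist camera for the grasp, and its view of the frame corners confirmed the placing position.

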